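# Lift a peeled onion with the tongs and hold it over the preserving jar

## Robot

A 6-joint arm with a two-finger parallel gripper is mounted at the origin on the work surface. World frame = base frame: x ahead of the robot, y to its left, z up, the work surface at z = 0. Lengths are in m, angles in rad, forces in N, time in s.
With the tool pointing down it reaches from about 0.375 to 0.9 m from the base axis. Payload 3.1 kg.
Tool frame: the origin (TCP) lies midway between the tips of the shut fingers; the grasp point (between the pads) lies 19 mm behind it (pinch_z is the distance from the TCP to the grasp point, in m); y points along the fingers, z is the direction in which the jaws open and shut, and the axes are right-handed (so a half turn about y gives the same grasp; the last joint's range is limited). The gripper opens to 87 mm and grips with 3 to 60 N. Pads are 19 mm wide; open, the fingers measure 117 mm over their backs; the gripper's body (75 mm by 190 mm) begins 51 mm behind the grasp point.
Start: joints at [-1.28, 0.527, 1.433, -0, 1.181, -0.178], TCP at [0.282, -0.558, 0.223] pointing down, gripper open.
Joint ranges: [-3.08, 3.08], [-0.75, 2.2], [0.22, 2.44], [-1.43, 4.57], [0, 2.65], [-2.85, 2.85]. Speed limits (rad/s): [2.79, 2.79, 3.14, 3.14, 3.14, 3.14].

## Interface

Orientations are given as a unit quaternion [x, y, z, w].
In Python, from rig import * gives the robot as it stands.
- The arm moves only by the tool drive_tool, never from a script. Its argument "plan" is a list of rows, each a list of 7 numbers: the shift along the tool's x, y, z in mm, then the turn, a rotation vector about the tool's x, y, z in degrees, then the finger opening in mm, from 0 to 87. A call has 1 to 10 rows; each row is the pose to reach, as a shift and turn from the pose commanded when the call began, along the tool's axes at that moment; what a row does not reach only later rows make up. A row lasts 1/10 s, in which the tool goes at most 50 mm and 8.59 degrees, less where a joint would pass 70% of its speed; a pose out of reach is approached as far as the arm can. A call with a gripper value outside its range is refused whole. The fingers move at their own pace and stop on an object; "newtons" is the grip in N (left out, the last holds). Time passes only in rows, so rows that repeat a pose let the fingers close. It gives the time, the measured TCP pose, the force and the opening at its end, in the units of the state.
- get_obs(): the state, without advancing time (a new reading comes with each control period).
- camera(name): name is "scene" or "top"; returns the picture (400x640x3 uint8, blue, green, red); there is no depth.
- get_calibration(name): a dict with "fx", "fy", "cx", "cy" (pixels), "origin" and "rotation" of the camera in the world. Camera axes: x right, y down, z forward; pixel columns grow to the right and rows downward; lengths in m; the calibration is good to about 2 mm. A picture is of the moment at which its call begins. get_calibration takes no time and is no camera call.
- hand_in(): hands the job in, once; it reports no verdict.
Trained networks look in the newest picture that a camera, given by its name, has taken for a name from the list of things; names that differ only in an ending like _2 or _b are one class to them, and where a whole thing is asked for, a point or a joint stands for the part that bears it (a point fixed in the world has none). Each returns a list of dicts, best first, with "conf" (0 to 1); they miss things now and then, are a little off and sometimes report something else, mostly with a low value. They report only what shows in the picture. A call takes as long as a camera call. They do not tell look-alikes from the thing itself.
- spot_in(camera, target): "location" ([column, row] in pixels, amid what is visible of it).
- mark_of(camera, target): "location" ([column, row] in pixels: a listed point, or the origin of a listed thing).
The state is a dict: "time": time; "q": joint angles; "joint_velocities": joint speeds; "joint_torque": joint torques, N m; "position": TCP position; "tool_rot": TCP orientation; "ft_force": force on the tool from outside, world axes, zero at the start; "moment": the same for the moment, N m; "grip_width": finger opening in m.
Only numpy, scipy, OpenCV 4.12 (cv2) and the standard library are available. Lean on these libraries where they do the work, as an engineer would, in place of code of your own. Each camera call takes 0.05 s, during which the arm holds its last target. There are 200 camera calls.

## Task

Pull the utensil drawer well open by its handle and take the tongs out. With the tongs, never with the gripper's own fingers, pick up the peeled onion from the chopping board and hold it over the mouth of the open jar, close above the rim and touching nothing but the tongs. Finish while still holding it there in the tongs; do not let go, leave the drawer open, and leave the jar and the other things on the worktop where they stand.

Things in the scene. Friction and masses are not known exactly. Their poses are not given: they have to be found in the camera images.
- chest: low wooden utensil chest standing fixed on the worktop, 280 deep (x) x 340 wide (y) x 85 high, with one drawer in its front (-x side, towards the robot). Origin: centre of its underside; +x points from the front to the back. Its front face is at x = -140 mm of this frame.
- chest_drawer0 (a joint): travel of the drawer out of the chest (m): 0 shut, 0.198 at the stop; slides along the chest's -x with about 1 N of friction and stays where it is left. Inside 235 deep (x) x 298 wide (y); its floor is 22 mm above the worktop, side and back walls reach 63 mm, the front panel 72 mm above the worktop.
- chest_drawer0_handle (a point): middle of the drawer's bar handle: a level round bar, diameter 11 mm, 120 mm long along the chest's y, its centre 35 mm in front of the drawer's face (30 mm free gap behind the bar), 47 mm above the worktop, 38 mm below the chest's top. Axes as the chest's. Moves with the drawer.
- tongs: spring kitchen tongs, steel, 250 mm long, 85 g, lying flat in the drawer on the edges of both arms, roughly across it (along the chest's y), tips to the left (+y). This body is the head with the pin on which both arms turn. Origin: on the pin's axis at the tongs' underside; x points along the middle line to the tips, z up. The arms swing in the xy plane, by equal angles to either side of x.
- tongs_grip (a point): place to squeeze, near the centre of mass: on the middle line 95 mm from the pin, 10 mm above the underside. Each arm has a straight black rubber grip here, 80 long, 20 high. Width over the grips: 55 mm resting open, 40 mm when the tips hold the onion (grips then parallel), 23 mm shut. A spring holds them open: squeezing takes 4 N to start, 6 N at the onion's width.
- tongs_tip (a point): middle between the two spoon-shaped tips, 205 mm from the pin, 12 mm above the underside. Tips are 24 mm high and reach to x = 229 mm; the free gap between them is 72 mm resting open and shrinks by 2.2 mm for each mm that the grips are squeezed together.
- tong_left: left arm of the tongs (+y side). Origin on the pin at the underside; its axes agree with the tongs' when open; closing turns it about its z by 0 (open) to -0.17 rad (shut), -0.08 rad on the onion.
- tong_right: right arm of the tongs (-y side), the mirror image: closing turns it about its z by 0 to +0.17 rad.
- board: wooden chopping board lying fixed on the worktop, 220 (x) x 150 (y) x 14 mm thick. Origin: centre of its underside.
- onion: small peeled onion, cream white, trimmed flat at root and neck: 40 mm in diameter (widest 18 mm above its base), 36 mm high, about 40 g, standing loose on the chopping board. Origin: centre of its flat base; z is its axis.
- onion_mid (a point): the middle of the onion, on its axis, 18 mm above its base.
- jar: open clip-top glass jar standing loose on the worktop, outer diameter 96 mm, 110 mm high, 0.6 kg, with wire bail; its glass lid hangs down behind it on the hinge wire (its +x side), below the rim, reaching 70 mm from the jar's axis. Origin: centre of its underside.
- jar_rim (a point): centre of the jar's mouth, level with the rim, 110 mm above the worktop. The mouth is 74 mm wide inside.
- full_jar: bystander: closed clip-top jar of dark red preserve, diameter 84 mm, 123 mm high with its lid. Origin: centre of its underside.
- garlic: bystander: garlic bulb, 53 mm in diameter, 56 mm high. Origin: centre of its underside.
- salt_bowl: bystander: white bowl, 90 mm in diameter, 45 mm high. Origin: centre of its underside.
Things that resemble listed ones, but are neither listed nor needed, are in the scene too. What is shaped like the onion but blue, red or turquoise is not meant.

How it is judged:
By the outcome, as a careful person would: the job done as asked, in the order asked, and still so for the second after the job is handed in, while the arm keeps its last pose, push and grip.
It also fails if it takes over 54 s, if anything falls off the work surface, if the arm or the gripper's body presses on something with over 40 N, if the wrist force passes 120 N, or if a joint passes its speed limit or range.

## Working session

There is one attempt and no reset: what is moved stays moved. The work goes in short steps, Python scripts to look and compute and a tool call to move; the robot and the scene stay as the last step left them, time stands still between calls to the robot, and variables do not carry over. Pictures are saved under pics/ and viewed, about 8 in all and at most 12, crops included, and the job is handed in when it is done.

Besides the shell and the picture viewer there is one more tool, called as name([rows], argument=value, ...), one row to a line, values as JSON. drive_tool: Moves the arm, as the interface text tells. Its arguments: {"type":"object","properties":{"plan":{"type":"array","items":{"type":"array","items":{"type":"number"}}},"newtons":{"type":"number"}},"required":["plan"]}

```bash
ls; mkdir -p pics; cat > h.py <<'E'
from rig import *
import numpy as np, cv2
from scipy.spatial.transform import Rotation as R
def ray(cam,px):
    c=get_calibration(cam); d=np.array([(px[0]-c["cx"])/c["fx"],(px[1]-c["cy"])/c["fy"],1])
    return np.array(c["origin"]),np.array(c["rotation"])@d
def at_z(cam,px,z):
    o,d=ray(cam,px); return o+d*(z-o[2])/d[2]
def proj(cam,p):
    c=get_calibration(cam); v=np.array(c["rotation"]).T@(np.array(p)-np.array(c["origin"]))
    return np.array([c["fx"]*v[0]/v[2]+c["cx"],c["fy"]*v[1]/v[2]+c["cy"]])
def tri(a,b):
    (o1,d1),(o2,d2)=ray("scene",a),ray("top",b); d1/=np.linalg.norm(d1); d2/=np.linalg.norm(d2)
    s=np.linalg.lstsq(np.c_[d1,-d2],o2-o1,rcond=None)[0]
    p,q=o1+s[0]*d1,o2+s[1]*d2
    return (p+q)/2,np.linalg.norm(p-q)
def pose():
    s=get_obs(); return np.array(s["position"]),R.from_quat(s["tool_rot"])
E
python3 - <<'E'
from h import *
np.set_printoptions(precision=4,suppress=True)
for c in("scene","top"):
    cv2.imwrite(f"pics/{c}0.png",camera(c)); k=get_calibration(c); print(c,k["origin"],k["fx"])
Z=dict(chest_drawer0_handle=.047,onion_mid=.032,jar_rim=.11,board=0,full_jar=0,garlic=0,salt_bowl=0,chest=0,tongs_grip=.03)
for t,z in Z.items():
    for c in("scene","top"):
        for r in mark_of(c,t)[:4]: print(t,c,np.round(r["location"],1),round(r["conf"],2),at_z(c,r["location"],z))
s=get_obs();print(s["position"],R.from_quat(s["tool_rot"]).as_matrix(),s["time"],s["ft_force"])
E
```

```text
pics
scene [1.0551 0.4756 0.8016] 420.94335713638094
top [0.4353 0.0337 1.0003] 399.3245770425106Traceback (most recent call last):
  File "<stdin>", line 8, in <module>
  File "h.py", line 8, in at_z
    o,d=ray(cam,px); return o+d*(z-o[2])/d[2]
        ~~~^^^^^^^^
  File "h.py", line 6, in ray
    return np.array(c["origin"]),np.array(c["rotation"])@d
                                 ~~~~~~~~~~~~~~~~~~~~~~~^~
ValueError: matmul: Input operand 1 has a mismatch in its core dimension 0, with gufunc signature (n?,k),(k,m?)->(n?,m?) (size 3 is different from 4)
```

```bash
sed -i 's/np.array(c\["rotation"\])/R.from_quat(c["rotation"]).as_matrix()/' h.py
python3 - <<'E'
from h import *
np.set_printoptions(precision=4,suppress=True)
Z=dict(chest_drawer0_handle=.047,onion_mid=.032,jar_rim=.11,board=0,full_jar=0,garlic=0,salt_bowl=0,chest=0,tongs_grip=.03)
for t,z in Z.items():
    for c in("scene","top"):
        for r in mark_of(c,t)[:4]: print(t,c,np.round(r["location"],1),round(r["conf"],2),at_z(c,r["location"],z))
s=get_obs();print(s["position"],R.from_quat(s["tool_rot"]).as_matrix(),s["time"],s["ft_force"])
E
```

```text
chest_drawer0_handle scene [248.1 178.2] 0.78 [ 0.5815 -0.1858  0.047 ]
chest_drawer0_handle top [410.1 187.8] 0.92 [ 0.573 -0.19   0.047]
onion_mid scene [420.6 212.4] 0.77 [0.3753 0.2091 0.032 ]
onion_mid scene [337.8 251.6] 0.59 [0.6004 0.1323 0.032 ]
onion_mid scene [379.9 297.3] 0.5 [0.6329 0.2718 0.032 ]
onion_mid scene [396.4 194.4] 0.5 [0.3631 0.1298 0.032 ]
onion_mid top [248.3 277.6] 0.74 [0.3711 0.2039 0.032 ]
onion_mid top [279.9 291.3] 0.67 [0.3373 0.1291 0.032 ]
onion_mid top [278.9 178.4] 0.57 [0.6087 0.1269 0.032 ]
onion_mid top [226.3 172.8] 0.51 [0.6269 0.257  0.032 ]
jar_rim top [191.8 230.4] 0.93 [0.483  0.3161 0.11  ]
board scene [346.9 246.7] 0.92 [0.5562 0.1251 0.    ]
board scene [188.6 224. ] 0.25 [ 0.7613 -0.2152  0.    ]
board top [277.9 197.1] 0.59 [0.5665 0.1333 0.    ]
full_jar scene [265.4 304.7] 0.76 [0.7904 0.0911 0.    ]
full_jar top [294.3 112.9] 0.95 [0.7864 0.0868 0.    ]
garlic scene [335.5 335.5] 0.95 [0.7452 0.2471 0.    ]
garlic top [230.4 132.4] 0.58 [0.7395 0.2539 0.    ]
salt_bowl scene [415.1 358.4] 0.79 [0.6795 0.3926 0.    ]
salt_bowl top [178.5 155.6] 0.89 [0.6823 0.3882 0.    ]
chest scene [190.7 226. ] 0.97 [ 0.7618 -0.206   0.    ]
chest top [410.  117.9] 0.94 [ 0.7625 -0.2124  0.    ]
[ 0.2824 -0.5575  0.2225] [[-0.8921 -0.      0.4518]
 [-0.4518  0.     -0.8921]
 [ 0.     -1.     -0.0001]] 1.05 [-1.3146 -0.6176 -0.1339]
```

View pics/top0.png

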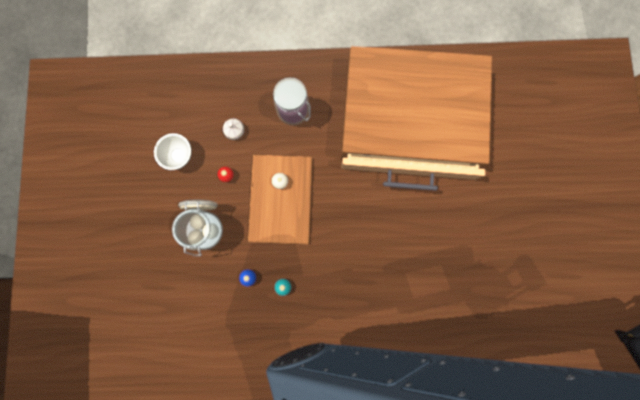

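View pics/scene0.png

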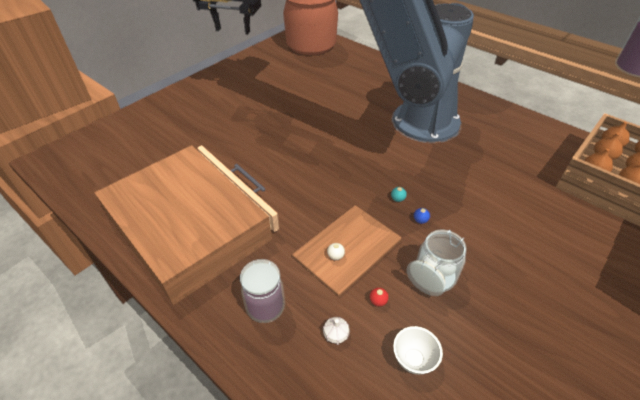

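White onion candidate: top (280,181) / scene (337,252) on the board. Look-alikes: blue top (248,278), turquoise (283,287), red (227,174). I choose the white one on the board and check it with a close crop, along with the handle.

```bash
python3 - <<'E'
from h import *
np.set_printoptions(precision=4,suppress=True)
t=cv2.imread("pics/top0.png");s=cv2.imread("pics/scene0.png")
f=lambda im,x,y,w,h:cv2.resize(im[y:y+h,x:x+w],(400,300),interpolation=cv2.INTER_CUBIC)
cv2.imwrite("pics/c1.png",np.vstack([np.hstack([f(t,370,150,80,60),f(s,210,140,80,60)]),np.hstack([f(t,250,150,80,60),f(s,300,220,80,60)])]))
print(tri((248.1,178.2),(410.1,187.8)), tri((337.8,251.6),(278.9,178.4)))
E
```

```text
(array([ 0.5751, -0.1931,  0.0375]), np.float64(0.002198785790403779)) (array([0.6053, 0.1302, 0.0359]), np.float64(0.00914607844189942))
```

View pics/c1.png

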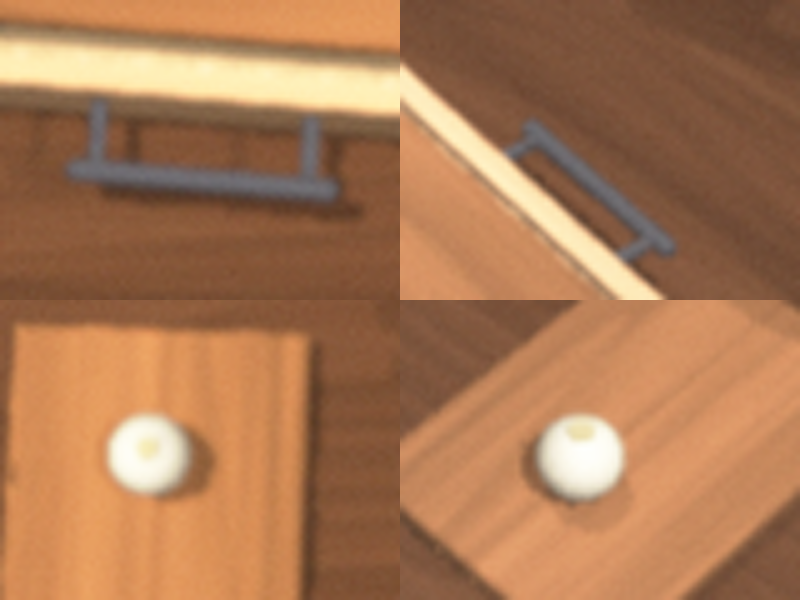

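The crop shows the white onion with a cut neck on the board, at top (279.8,181.0) and scene (336.2,251.4). The handle bar ends are at top (384,184) and (437.4,188), and scene (236.6,165) and (264.4,190).

```bash
python3 - <<'E'
from h import *
np.set_printoptions(precision=4,suppress=True)
print("onion",tri((336.2,251.4),(279.8,181)),at_z("top",(279.8,181),.032),at_z("scene",(336.2,251.4),.032))
a,b=at_z("top",(384,184),.047),at_z("top",(437.4,188),.047);print(a,b,(a+b)/2,np.linalg.norm(a-b),np.degrees(np.arctan2(*(a-b)[:2])))
c,d=at_z("scene",(264.4,190),.047),at_z("scene",(236.6,165),.047);print(c,d,(c+d)/2,np.linalg.norm(c-d),np.degrees(np.arctan2(*(c-d)[:2])))
print(get_obs()["q"])
E
```

```text
onion (array([0.6016, 0.1264, 0.029 ]), np.float64(0.0034358419235244364)) [0.6021 0.1248 0.032 ] [0.6024 0.1292 0.032 ]
[ 0.5842 -0.128   0.047 ] [ 0.5705 -0.2552  0.047 ] [ 0.5773 -0.1916  0.047 ] 0.1279668687148436 6.165591823157192
[ 0.5835 -0.1226  0.047 ] [ 0.5673 -0.2473  0.047 ] [ 0.5754 -0.185   0.047 ] 0.12569243953997464 7.40738607079551
[-1.2805  0.5275  1.4327 -0.      1.1814 -0.1785]
```

```bash
cat >> h.py <<'E'
def mat(yaw_z):  # tool down, tool z at world yaw (deg)
    z=np.array([np.cos(np.radians(yaw_z)),np.sin(np.radians(yaw_z)),0]); y=np.array([0,0,-1.]); return R.from_matrix(np.c_[np.cross(y,z),y,z])
def row(p,rot=None):
    q,r=pose(); rv=(r.inv()*(rot or r)).as_rotvec(degrees=True)
    return np.round(np.r_[r.inv().apply(np.array(p)-q)*1000,rv],1)
np.set_printoptions(precision=4,suppress=True)
E
python3 -c "
from h import *
print(row([.5765,-.188,.13],mat(-6.5)))"
```

```text
[-429.3   92.5 -196.8    0.   -56.6   -0. ]
```

drive_tool([
  [-429.3,92.5,-196.8,0,-56.6,0,24],
  [-429.3,92.5,-196.8,0,-56.6,0,24],
  [-429.3,92.5,-196.8,0,-56.6,0,24],
  [-429.3,92.5,-196.8,0,-56.6,0,24],
  [-429.3,92.5,-196.8,0,-56.6,0,24],
  [-429.3,92.5,-196.8,0,-56.6,0,24],
  [-429.3,92.5,-196.8,0,-56.6,0,24],
  [-429.3,92.5,-196.8,0,-56.6,0,24],
  [-429.3,92.5,-196.8,0,-56.6,0,24],
  [-429.3,92.5,-196.8,0,-56.6,0,24],
], newtons=20)

```text
time: 2.05
position: [0.578, -0.1849, 0.1294]
tool_rot: [-0.471, 0.527, -0.527, 0.471]
ft_force: [0.2, -1.5, 0.3]
grip_width: 0.025
```

```bash
python3 -c "
from h import *
print(row([.5765,-.188,.032],mat(-6.5)),get_obs()['q'],get_obs()['grip_width'])
cv2.imwrite('pics/t1.png',camera('top'));s=camera('scene')
cv2.imwrite('pics/c2.png',cv2.resize(s[110:260,150:350],(800,600)))"
```

```text
[ 3.4 97.4 -1.2  0.   0.1 -0. ] [-0.4938  0.6192  1.5624  0.0009  0.9603 -0.3826] 0.024997391828455846
```

drive_tool([
  [3,40,-1,0,0,0,24],
  [3,70,-1,0,0,0,24],
  [3,85,-1,0,0,0,24],
  [3,97,-1,0,0,0,24],
  [3,97,-1,0,0,0,24],
])

```text
time: 2.65
position: [0.5744, -0.1912, 0.032]
tool_rot: [-0.471, 0.529, -0.527, 0.47]
ft_force: [-0.8, 0.1, 1.0]
grip_width: 0.0241
```

drive_tool([
  [0,0,0,0,0,0,5],
  [0,0,0,0,0,0,5],
  [0,0,0,0,0,0,5],
  [0,0,-10,0,0,0,5],
  [0,0,-25,0,0,0,5],
  [0,0,-40,0,0,0,5],
])

```text
time: 3.25
position: [0.536, -0.1869, 0.0344]
tool_rot: [0.47, -0.526, 0.529, -0.471]
ft_force: [1.7, -0.5, 2.5]
grip_width: 0.0097
```

drive_tool([
  [0,0,-20,0,0,0,5],
  [0,0,-40,0,0,0,5],
  [0,0,-60,0,0,0,5],
  [0,0,-80,0,0,0,5],
  [0,0,-100,0,0,0,5],
  [0,0,-120,0,0,0,5],
  [0,0,-132,0,0,0,5],
  [0,0,-138,0,0,0,5],
  [0,0,-138,0,0,0,5],
])

```text
time: 4.15
position: [0.3971, -0.1707, 0.0343]
tool_rot: [0.471, -0.527, 0.528, -0.471]
ft_force: [-1.5, -0.5, 8.3]
grip_width: 0.0105
```

drive_tool([
  [0,0,0,0,0,0,26],
  [0,0,0,0,0,0,26],
  [0,-40,0,0,0,0,26],
  [0,-90,0,0,0,0,26],
  [0,-140,0,0,0,0,40],
  [0,-190,0,0,0,0,70],
  [0,-240,0,0,0,0,80],
])

```text
time: 4.85
position: [0.3973, -0.1699, 0.275]
tool_rot: [-0.471, 0.528, -0.527, 0.471]
ft_force: [1.6, -0.8, -1.1]
grip_width: 0.0425
```

```bash
python3 - <<'E'
from h import *
print(pose()[0])
t=camera('top');s=camera('scene');cv2.imwrite('pics/t2.png',t);cv2.imwrite('pics/s2.png',s)
f=lambda im,x,y,w,h:cv2.resize(im[y:y+h,x:x+w],(800,300),interpolation=cv2.INTER_CUBIC)
cv2.imwrite("pics/c3.png",np.vstack([f(t,300,140,200,75),f(s,140,95,240,90)]))
for n,z in dict(tongs=.022,tongs_grip=.032,tongs_tip=.034,chest_drawer0_handle=.047,tong_left=.022).items():
    for c in("scene","top"):
        for r in mark_of(c,n)[:2]: print(n,c,np.round(r["location"],1),round(r["conf"],2),at_z(c,r["location"],z))
E
```

```text
[ 0.3973 -0.1699  0.275 ]
tongs scene [244.1 157.2] 0.57 [ 0.5154 -0.2803  0.022 ]
tongs scene [263.4 304.6] 0.32 [0.8003 0.0984 0.022 ]
tongs top [450.3 208. ] 0.6 [ 0.5237 -0.2905  0.022 ]
tongs_grip scene [292.7 189.9] 0.54 [ 0.5258 -0.08    0.032 ]
tongs_grip top [409.4 209.8] 0.63 [ 0.5214 -0.1884  0.032 ]
tongs_grip top [411.9 119. ] 0.51 [ 0.749  -0.2091  0.032 ]
tongs_tip scene [294.5 189. ] 0.9 [ 0.5217 -0.0773  0.034 ]
tongs_tip scene [442.7 243.3] 0.56 [0.4252 0.2984 0.034 ]
tongs_tip top [365.2 207.4] 0.78 [ 0.5303 -0.0816  0.034 ]
tongs_tip top [279.3 178.1] 0.24 [0.609  0.1257 0.034 ]
chest_drawer0_handle scene [303.2 149.2] 0.89 [ 0.4013 -0.1577  0.047 ]
chest_drawer0_handle top [408.8 263. ] 0.95 [ 0.3953 -0.1756  0.047 ]
tong_left scene [243.5 157.9] 0.68 [ 0.5185 -0.2794  0.022 ]
tong_left scene [241.6 156.7] 0.6 [ 0.5186 -0.2873  0.022 ]
```

View pics/c3.png

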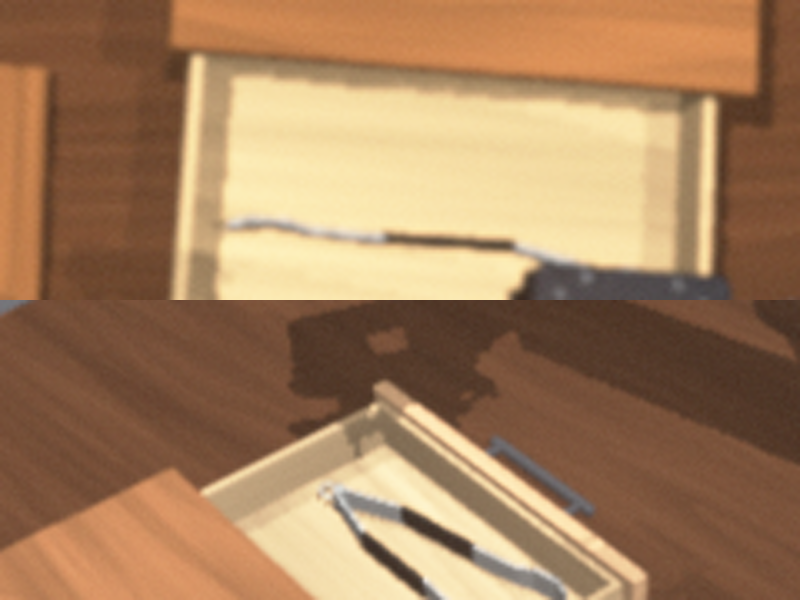

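drive_tool([
  [-50,0,0,0,0,0,80],
  [-100,0,0,0,0,0,80],
  [-150,0,0,0,0,0,80],
  [-200,0,0,0,0,0,80],
  [-250,0,0,0,0,0,80],
  [-300,0,0,0,0,0,80],
  [-300,0,0,0,0,0,80],
])

```text
time: 6.15
position: [0.4321, 0.1329, 0.2727]
tool_rot: [-0.472, 0.526, -0.525, 0.473]
ft_force: [0.1, -1.3, -0.4]
grip_width: 0.0801
```

```bash
python3 - <<'E'
from h import *
print(pose()[0])
t=camera('top');s=camera('scene');cv2.imwrite('pics/t3.png',t);cv2.imwrite('pics/s3.png',s)
f=lambda im,x,y,w,h:cv2.resize(im[y:y+h,x:x+w],(w*5,h*5),interpolation=cv2.INTER_CUBIC)
cv2.imwrite("pics/c4.png",np.vstack([f(t,340,180,150,60),f(s,200,130,150,60)]))
for n,z in dict(tongs=.022,tongs_grip=.032,tongs_tip=.034,tong_left=.022).items():
    for c in("scene","top"):
        for r in mark_of(c,n)[:2]: print(n,c,np.round(r["location"],1),round(r["conf"],2),at_z(c,r["location"],z))
E
```

```text
[0.4321 0.1329 0.2727]
tongs scene [243.1 159.2] 0.81 [ 0.5229 -0.276   0.022 ]
tongs top [451.9 210.3] 0.78 [ 0.5179 -0.2939  0.022 ]
tongs top [296.1 112.2] 0.71 [0.7803 0.081  0.022 ]
tongs_grip scene [266.2 173.5] 0.63 [ 0.5278 -0.1761  0.032 ]
tongs_grip top [413.1 209.1] 0.89 [ 0.5228 -0.1974  0.032 ]
tongs_tip scene [292.4 190. ] 0.82 [ 0.5279 -0.0789  0.034 ]
tongs_tip top [364.8 207.7] 0.79 [ 0.5296 -0.0806  0.034 ]
tongs_tip top [229.9 131.1] 0.67 [0.7326 0.2477 0.034 ]
tong_left scene [241.9 156.6] 0.89 [ 0.5177 -0.287   0.022 ]
tong_left top [451.5 210.8] 0.78 [ 0.5167 -0.2929  0.022 ]
```

View pics/c4.png

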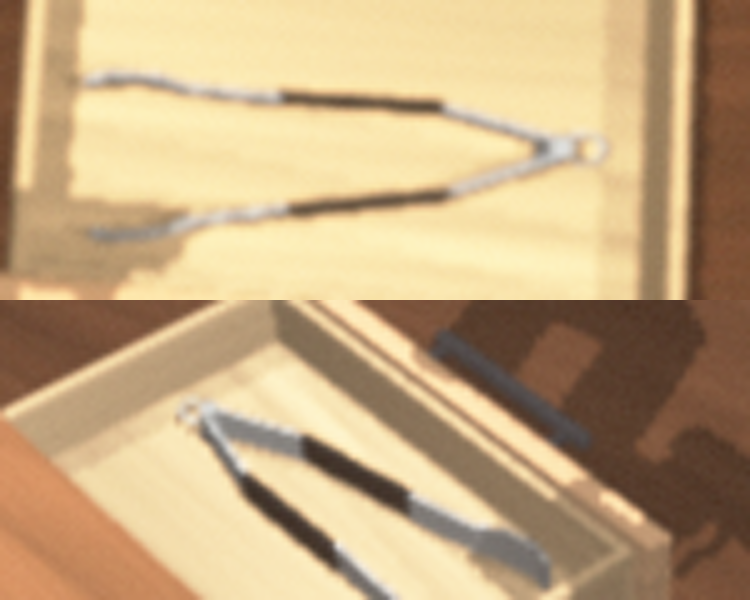

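```bash
python3 - <<'E'
from h import *
P=lambda u,v,z:at_z("top",(340+u/5,180+v/5),z)
up=(P(281,97,.042)+P(442,105,.042))/2; lo=(P(289,210,.042)+P(448,194,.042))/2
g=(up+lo)/2; pin=P(560,147,.04); tip=(P(85,80,.046)+P(90,236,.046))/2
Q=lambda u,v,z:at_z("scene",(200+u/5,130+(v-300)/5),z)
print("top",up,lo,g,pin,tip,np.linalg.norm(up-lo),np.linalg.norm((g-pin)[:2]),np.linalg.norm((tip-pin)[:2]))
for a in (g,tip): print(np.degrees(np.arctan2(*(a-pin)[1::-1])))
u2=(Q(250,482,.042)+Q(335,560,.042))/2; l2=(Q(303,440,.042)+Q(408,500,.042))/2
print("scene",u2,l2,(u2+l2)/2,np.linalg.norm(u2-l2),Q(210,410,.04))
E
```

```text
top [ 0.5434 -0.1945  0.042 ] [ 0.4948 -0.1947  0.042 ] [ 0.5191 -0.1946  0.042 ] [ 0.5185 -0.2883  0.04  ] [ 0.5198 -0.0613  0.046 ] 0.04861327686259985 0.09373893727304843 0.22698094111043157
89.64751680715949
89.68702312215818
scene [ 0.5499 -0.1817  0.042 ] [ 0.4999 -0.1855  0.042 ] [ 0.5249 -0.1836  0.042 ] 0.05015482450472541 [ 0.5168 -0.2839  0.04  ]
```

```bash
python3 -c "
from h import *
print(row([.5205,-.193,.16],mat(-.3)))"
```

```text
[306.9 113.1 124.4  -0.   -6.4   0. ]
```

drive_tool([
  [307,0,124,0,-6.4,0,76],
  [307,0,124,0,-6.4,0,76],
  [307,0,124,0,-6.4,0,76],
  [307,0,124,0,-6.4,0,76],
  [307,0,124,0,-6.4,0,76],
  [307,0,124,0,-6.4,0,76],
  [307,113,124,0,-6.4,0,76],
  [307,113,124,0,-6.4,0,76],
  [307,113,124,0,-6.4,0,76],
  [307,113,124,0,-6.4,0,76],
])

```text
time: 7.65
position: [0.5185, -0.1922, 0.1569]
tool_rot: [-0.499, 0.504, -0.499, 0.498]
ft_force: [-0.2, -0.5, 0.3]
grip_width: 0.0761
```

```bash
python3 -c "
from h import *
print(row([.5205,-.193,.025],mat(-.3)))"
```

```text
[  1.3 131.9   2.8   0.3   0.   -0.2]
```

drive_tool([
  [1,45,2,0,0,0,76],
  [1,85,2,0,0,0,76],
  [1,110,2,0,0,0,76],
  [1,122,2,0,0,0,76],
  [1,129,2,0,0,0,76],
  [1,129,2,0,0,0,76],
])

```text
time: 8.25
position: [0.5233, -0.193, 0.0317]
tool_rot: [0.499, -0.5, 0.501, -0.5]
ft_force: [-0.3, -0.1, 0.4]
grip_width: 0.0758
```

```bash
python3 - <<'E'
from h import *
a=[get_obs() for _ in range(3)]
for o in a: print(o["position"],o["ft_force"],o["time"])
t=camera('top');s=camera('scene');cv2.imwrite('pics/t4.png',t);cv2.imwrite('pics/s4.png',s)
print(get_obs()["position"])
cv2.imwrite("pics/c5.png",cv2.resize(s[100:220,200:360],(800,600),interpolation=cv2.INTER_CUBIC))
E
```

```text
[ 0.5233 -0.193   0.0317] [-0.3118 -0.0544  0.3714] 8.25
[ 0.5233 -0.193   0.0317] [-0.3118 -0.0544  0.3714] 8.25
[ 0.5233 -0.193   0.0317] [-0.3118 -0.0544  0.3714] 8.25
[ 0.5238 -0.1933  0.0325]
```

View pics/c5.png

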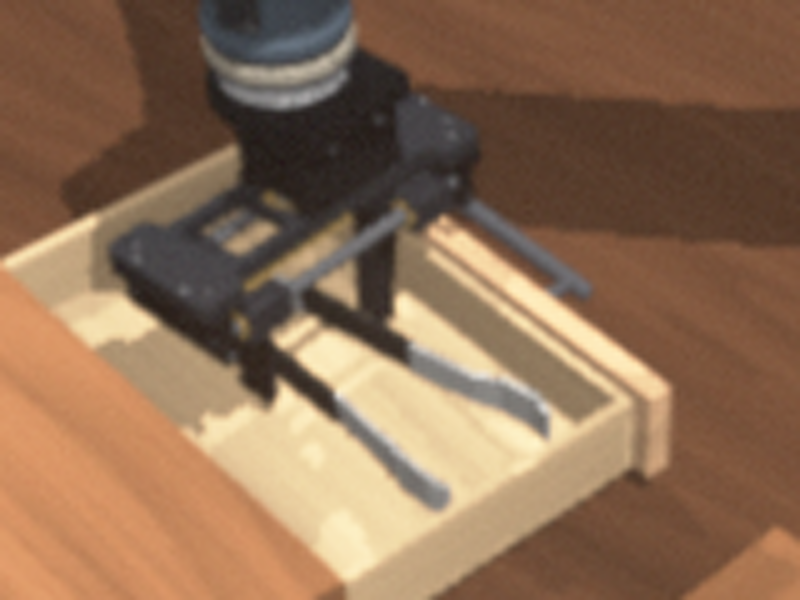

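The fingers straddle both black grips: left finger at crop (260,370), right at (378,290). TCP is at z=32 mm, so I go about 7 mm lower.

drive_tool([
  [0,4,-3,0,0,0,76],
  [0,7,-3,0,0,0,76],
  [0,7,-3,0,0,0,76],
])

```text
time: 8.65
position: [0.5195, -0.1926, 0.0241]
tool_rot: [-0.499, 0.501, -0.501, 0.499]
ft_force: [-1.5, -0.1, -0.6]
grip_width: 0.0759
```

drive_tool([
  [0,0,0,0,0,0,46],
  [0,0,0,0,0,0,46],
  [0,0,0,0,0,0,46],
  [0,0,0,0,0,0,46],
  [0,0,0,0,0,0,46],
  [0,-5,0,0,0,0,46],
  [0,-12,0,0,0,0,46],
  [0,-20,0,0,0,0,46],
  [0,-30,0,0,0,0,46],
  [0,-30,0,0,0,0,46],
], newtons=30)

```text
time: 9.65
position: [0.5208, -0.1933, 0.0559]
tool_rot: [0.499, -0.499, 0.502, -0.5]
ft_force: [0.1, 0.2, -1.6]
grip_width: 0.0461
```

```bash
python3 - <<'E'
from h import *
t=camera('top');s=camera('scene');cv2.imwrite('pics/t5.png',t);cv2.imwrite('pics/s5.png',s)
print(get_obs()["position"],get_obs()["ft_force"])
cv2.imwrite("pics/c6.png",cv2.resize(s[100:220,200:360],(800,600),interpolation=cv2.INTER_CUBIC))
E
```

```text
[ 0.52   -0.1928  0.0547] [ 0.7574 -0.8168 -1.2231]
```

View pics/c6.png

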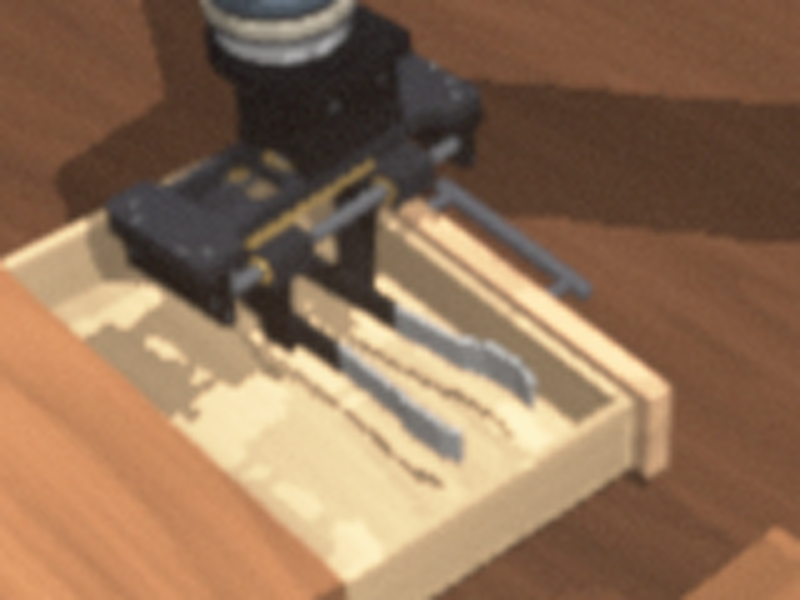

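The tongs hang level in the gripper, with shadows below both arms showing them lifted off the drawer floor (tips at crop (450,440) and (525,385)). I lift further, then carry them over.

drive_tool([
  [0,-15,0,0,0,0,46],
  [0,-35,0,0,0,0,46],
  [0,-60,0,0,0,0,46],
  [0,-85,0,0,0,0,46],
  [0,-110,0,0,0,0,46],
  [0,-125,0,0,0,0,46],
  [0,-130,0,0,0,0,46],
  [0,-130,0,0,0,0,46],
])

```text
time: 10.55
position: [0.5197, -0.1927, 0.1843]
tool_rot: [0.499, -0.5, 0.501, -0.499]
ft_force: [-0.5, 0.4, -1.3]
grip_width: 0.0462
```

```bash
python3 -c "
from h import *
print(row([.4986,.0894,.185],mat(-70)),pose()[0],get_obs()['ft_force'],get_obs()['moment'])"
```

```text
[-282.    -0.8  -21.8   -0.    69.9   -0. ] [ 0.5197 -0.1927  0.1843] [-0.5214  0.4398 -1.3176] [ 0.0132 -0.088   0.0553]
```

drive_tool([
  [-14,0,-1,0,3.5,0,46],
  [-42,0,-3,0,10.5,0,46],
  [-71,0,-5,0,17.5,0,46],
  [-102,0,-8,0,25.2,0,46],
  [-135,0,-10,0,33.6,0,46],
  [-169,0,-13,0,42,0,46],
  [-200,0,-15,0,49.7,0,46],
  [-231,0,-18,0,57.4,0,46],
  [-260,0,-20,0,64.4,0,46],
  [-282,0,-22,0,70,0,46],
])

```text
time: 11.55
position: [0.4969, 0.0911, 0.1826]
tool_rot: [-0.122, 0.697, -0.696, 0.12]
ft_force: [0.3, 0.2, -1.1]
grip_width: 0.0457
```

drive_tool([
  [0,0,0,0,0,0,46],
  [0,0,0,0,0,0,46],
])

```text
time: 11.75
position: [0.4976, 0.0895, 0.183]
tool_rot: [0.124, -0.696, 0.696, -0.122]
ft_force: [-0.4, -0.5, -0.4]
grip_width: 0.046
```

```bash
python3 - <<'E'
from h import *
t=camera('top');s=camera('scene');cv2.imwrite('pics/t6.png',t);cv2.imwrite('pics/s6.png',s)
p,r=pose();print(p,row([.4986,.0894,.1],mat(-70)))
d=-r.apply([1,0,0]);print(d)
for n in("tongs_tip","onion_mid"):
    for c in("scene","top"):
        for q in mark_of(c,n)[:3]: print(n,c,np.round(q["location"],1),round(q["conf"],2))
e=p+.11*d+[0,0,.009];print("tip exp",e,proj("scene",e),proj("top",e))
f=lambda im,x,y:cv2.resize(im[y:y+150,x:x+100],(400,600),interpolation=cv2.INTER_CUBIC)
cv2.imwrite("pics/c7.png",np.hstack([f(t,240,120),f(s,300,150)]))
E
```

```text
[0.4982 0.0886 0.1834] [-0.7 83.4 -0.6  0.  -0.1  0.1]
[ 0.9404  0.34   -0.0012]
tongs_tip scene [336.5 202.1] 0.8
tongs_tip top [271.4 166.8] 0.51
onion_mid scene [377.4 295.7] 0.73
onion_mid scene [419.6 210.5] 0.68
onion_mid scene [337.8 251.1] 0.62
onion_mid top [225.7 172.6] 0.63
tip exp [0.6017 0.126  0.1923] [337.5745 201.9792] [271.6666 168.2681]
```

View pics/c7.png

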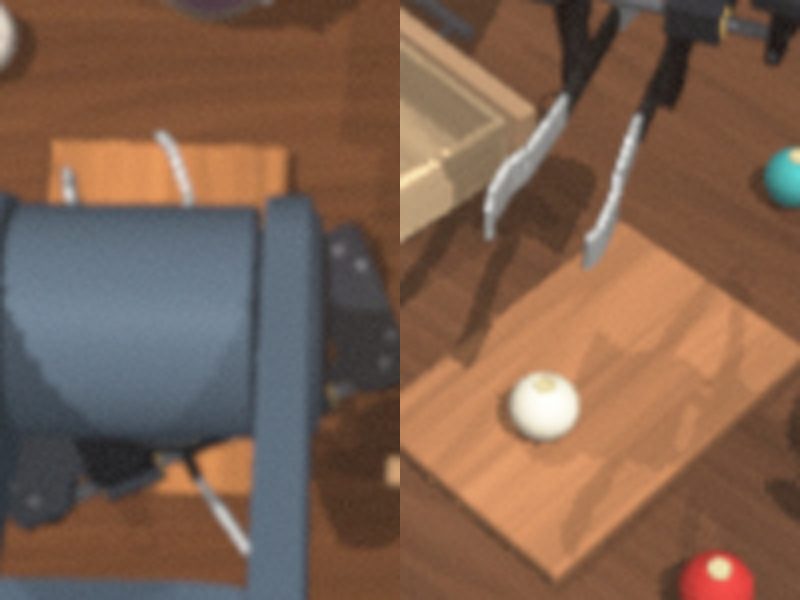

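Tips straddle the vertical above the onion; detections agree with the expected tip to about 1.5 px. I descend in stages with the tongs a little wider.

drive_tool([
  [-1,15,-1,0,0,0,49],
  [-1,40,-1,0,0,0,49],
  [-1,65,-1,0,0,0,49],
  [-1,85,-1,0,0,0,49],
  [-1,100,-1,0,0,0,49],
  [-1,105,-1,0,0,0,49],
  [-1,105,-1,0,0,0,49],
])

```text
time: 12.75
position: [0.4988, 0.0903, 0.0786]
tool_rot: [-0.122, 0.697, -0.696, 0.121]
ft_force: [-0.0, -0.5, -1.1]
grip_width: 0.0491
```

```bash
python3 - <<'E'
from h import *
s=camera('scene');t=camera('top')
p,r=pose();d=-r.apply([1,0,0]);e=p+.11*d+[0,0,.009];print(p,get_obs()['q'])
print("tip exp",e,proj("scene",e),mark_of("scene","tongs_tip")[:1],"onion",mark_of("scene","onion_mid")[:4],proj("scene",[.602,.127,.032]))
cv2.imwrite("pics/c8.png",cv2.resize(s[170:290,260:420],(800,600),interpolation=cv2.INTER_CUBIC))
print(row([.4986,.0894,.0225],mat(-70)))
E
```

```text
[0.4996 0.0904 0.0796] [-0.0414  0.6008  1.8472  0.      0.6923  1.1831]
tip exp [0.6031 0.1277 0.0888] [336.2417 235.513 ] [{'location': [336.5, 237.6], 'conf': 0.79}] onion [{'location': [380.5, 297.3], 'conf': 0.85}, {'location': [398.9, 195.3], 'conf': 0.73}, {'location': [336.3, 253.0], 'conf': 0.7}, {'location': [417.7, 214.1], 'conf': 0.7}] [335.5621 250.7784]
[ 1.6 57.4  0.6 -0.  -0.1 -0.1]
```

View pics/c8.png

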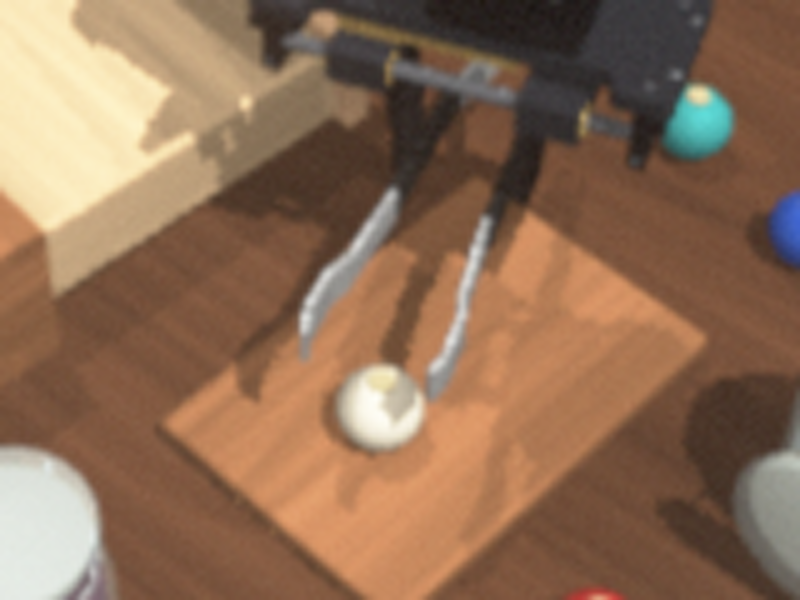

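drive_tool([
  [0,12,0,0,0,0,49],
  [0,28,0,0,0,0,49],
  [0,42,0,0,0,0,49],
  [0,51,0,0,0,0,49],
  [0,56,0,0,0,0,49],
  [0,56,0,0,0,0,49],
])

```text
time: 13.55
position: [0.4986, 0.0907, 0.0224]
tool_rot: [-0.122, 0.697, -0.696, 0.122]
ft_force: [-1.1, -0.9, -0.9]
grip_width: 0.0491
```

```bash
python3 - <<'E'
from h import *
s=camera('scene')
p,r=pose();d=-r.apply([1,0,0]);e=p+.11*d+[0,0,.009];o=get_obs();print(p,o['ft_force'],o['grip_width'])
print("tip exp",e,proj("scene",e),"onion",proj("scene",[.602,.127,.032]))
cv2.imwrite("pics/c9.png",cv2.resize(s[190:280,280:400],(800,600),interpolation=cv2.INTER_CUBIC))
E
```

```text
[0.499  0.0907 0.0229] [-0.2569  0.1214 -0.5796] 0.04914148788812776
tip exp [0.6025 0.1281 0.0319] [335.7853 251.1865] onion [335.5621 250.7784]
```

View pics/c9.png

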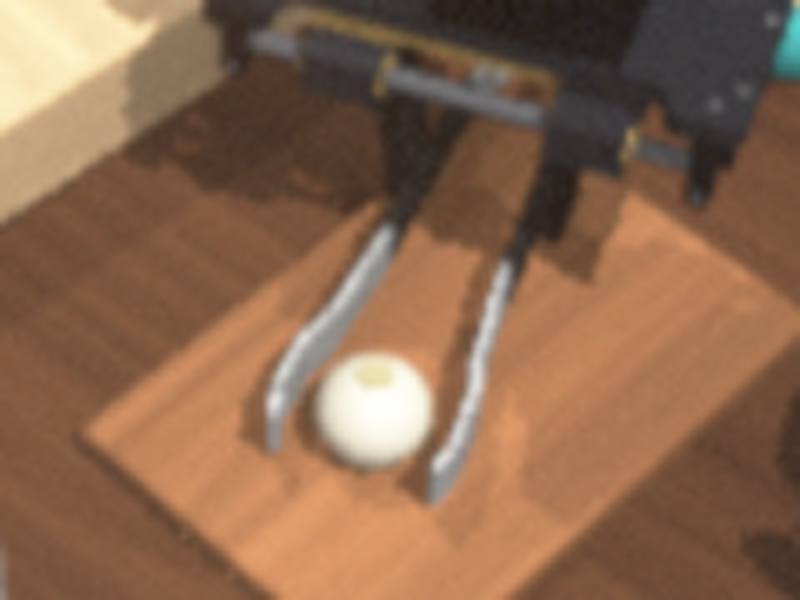

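The onion at crop (374,410) sits centred between the spoons. Squeezing.

drive_tool([
  [0,0,0,0,0,0,44],
  [0,0,0,0,0,0,41],
  [0,0,0,0,0,0,36],
  [0,0,0,0,0,0,30],
  [0,0,0,0,0,0,30],
  [0,0,0,0,0,0,30],
  [0,-3,0,0,0,0,30],
  [0,-8,0,0,0,0,30],
  [0,-14,0,0,0,0,30],
  [0,-20,0,0,0,0,30],
], newtons=28)

```text
time: 14.6
position: [0.4989, 0.0907, 0.0436]
tool_rot: [-0.122, 0.697, -0.697, 0.122]
ft_force: [0.9, 1.0, -0.6]
grip_width: 0.039
```

```bash
python3 - <<'E'
from h import *
s=camera('scene')
p,r=pose();o=get_obs();print(p,o['ft_force'],o['grip_width'])
d=-r.apply([1,0,0]);e=p+.11*d+[0,0,.009];print(proj("scene",e))
for n in("tongs_tip","onion_mid"): print([(np.round(q["location"],1),round(q["conf"],2)) for q in mark_of("scene",n)[:4]])
# jar position from several sources
t=camera('top')
for n,z in dict(jar_rim=.11,jar=0).items():
    for c in("scene","top"):
        for q in (mark_of(c,n)[:2]): print(n,c,np.round(q["location"],1),round(q["conf"],2),at_z(c,q["location"],z))
t0=cv2.imread("pics/t3.png");s0=cv2.imread("pics/s3.png")
f=lambda im,x,y:cv2.resize(im[y:y+100,x:x+80],(400,500),interpolation=cv2.INTER_CUBIC)
cv2.imwrite("pics/c10.png",np.hstack([f(s,300,190),f(cv2.imread("pics/top0.png"),160,180)]))
E
```

```text
[0.4995 0.0907 0.0444] [ 0.5038 -0.3166 -0.383 ] 0.03921734468197702
[335.9236 245.4662]
[(array([332.4, 248.4]), 0.57)]
[(array([338.5, 248.2]), 0.67), (array([399.9, 195.6]), 0.61), (array([419.3, 212.1]), 0.59)]
jar_rim scene [442.3 240.7] 0.77 [0.4822 0.3119 0.11  ]
jar_rim top [186.7 230.4] 0.96 [0.4834 0.3275 0.11  ]
jar_rim top [279.8 180.2] 0.53 [0.5905 0.1174 0.11  ]
jar scene [436.4 276.1] 0.73 [0.4881 0.3268 0.    ]
jar top [201.2 229.9] 0.86 [0.4895 0.3273 0.    ]
```

View pics/c10.png

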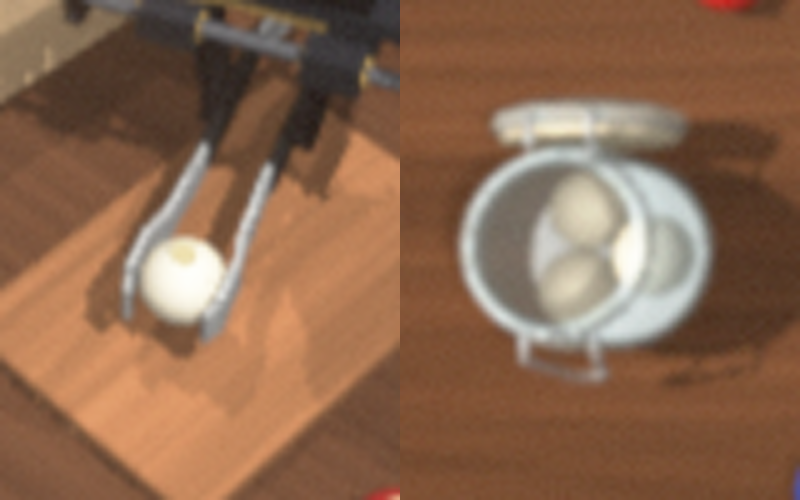

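The onion (crop (183,280)) is lifted off the board between the spoons. The jar's rim ring is centred at top px (191,229.4), with the bail on its -x side and the lid on +x. I lift, then swing over with the tongs coming from the -y side.

drive_tool([
  [0,-10,0,0,0,0,30],
  [0,-30,0,0,0,0,30],
  [0,-55,0,0,0,0,30],
  [0,-85,0,0,0,0,30],
  [0,-115,0,0,0,0,30],
  [0,-138,0,0,0,0,30],
  [0,-152,0,0,0,0,30],
  [0,-158,0,0,0,0,30],
  [0,-158,0,0,0,0,30],
])

```text
time: 15.9
position: [0.4992, 0.0907, 0.202]
tool_rot: [0.121, -0.696, 0.697, -0.123]
ft_force: [0.2, -0.9, -1.6]
grip_width: 0.039
```

```bash
python3 - <<'E'
from h import *
print(at_z("top",(191,229.4),.11))
a=np.radians(70);j=np.array([.484,.317]);T=j-.11*np.array([np.cos(a),np.sin(a)]);print(T,pose()[0])
print(row([*T,.20],mat(-20)))
E
```

```text
[0.4853 0.3179 0.11  ]
[0.4464 0.2136] [0.4992 0.0907 0.202 ]
[   7.9    1.9 -133.6   -0.1  -50.1   -0.1]
```

drive_tool([
  [0,0,-6,0,-2.5,0,30],
  [1,0,-20,0,-7.5,0,30],
  [2,0,-36,0,-13.5,0,30],
  [3,0,-54,0,-20,0,30],
  [4,0,-72,0,-27,0,30],
  [5,0,-90,0,-34,0,30],
  [6,0,-106,0,-40,0,30],
  [7,0,-119,0,-45,0,30],
  [8,0,-129,0,-48.5,0,30],
  [8,0,-134,0,-50,0,30],
])

```text
time: 16.9
position: [0.4445, 0.2144, 0.1999]
tool_rot: [-0.407, 0.58, -0.579, 0.405]
ft_force: [0.7, -0.2, -0.5]
grip_width: 0.0391
```

drive_tool([
  [0,0,0,0,0,0,30],
  [0,15,0,0,0,0,30],
  [0,30,0,0,0,0,30],
  [0,40,0,0,0,0,30],
  [0,45,0,0,0,0,30],
  [0,45,0,0,0,0,30],
])

```text
time: 17.5
position: [0.4456, 0.2136, 0.1553]
tool_rot: [-0.405, 0.58, -0.58, 0.404]
ft_force: [-0.3, 0.4, -2.2]
grip_width: 0.0394
```

```bash
python3 - <<'E'
from h import *
s=camera('scene');t=camera('top')
p,r=pose();o=get_obs();print(p,o['ft_force'],o['grip_width'])
d=-r.apply([1,0,0]);e=p+.11*d+[0,0,.009];print(e,proj("scene",e),proj("top",e))
for n,z in dict(jar_rim=.11,jar=0,onion_mid=e[2],tongs_tip=e[2]).items():
    for c in("scene","top"):
        for q in (mark_of(c,n)[:2]): print(n,c,np.round(q["location"],1),round(q["conf"],2),at_z(c,q["location"],z))
f=lambda im,x,y:cv2.resize(im[y:y+120,x:x+80],(400,600),interpolation=cv2.INTER_CUBIC)
cv2.imwrite("pics/c11.png",np.hstack([f(s,400,190),f(t,160,170)]))
E
```

```text
[0.4463 0.2139 0.1563] [ 0.2769 -0.2497 -1.6755] 0.03909014199763289
[0.4843 0.3172 0.1653] [450.1166 225.392 ] [182.9811 228.6598]
jar_rim scene [188.9 224.8] 0.7 [ 0.8026 -0.1181  0.11  ]
jar_rim top [233.  249.3] 0.59 [0.4386 0.2238 0.11  ]
jar_rim top [412.1 118.5] 0.58 [ 0.7249 -0.19    0.11  ]
jar scene [437.2 275. ] 0.89 [0.4844 0.3267 0.    ]
onion_mid scene [382.2 296.3] 0.79 [0.7019 0.3089 0.1653]
onion_mid scene [419. 213.] 0.6 [0.4966 0.2537 0.1653]
onion_mid top [247.7 276.9] 0.73 [0.3814 0.1817 0.1653]
onion_mid top [225.3 173.8] 0.53 [0.5984 0.2284 0.1653]
tongs_tip scene [448.  226.1] 0.56 [0.4886 0.3149 0.1653]
```

View pics/c11.png

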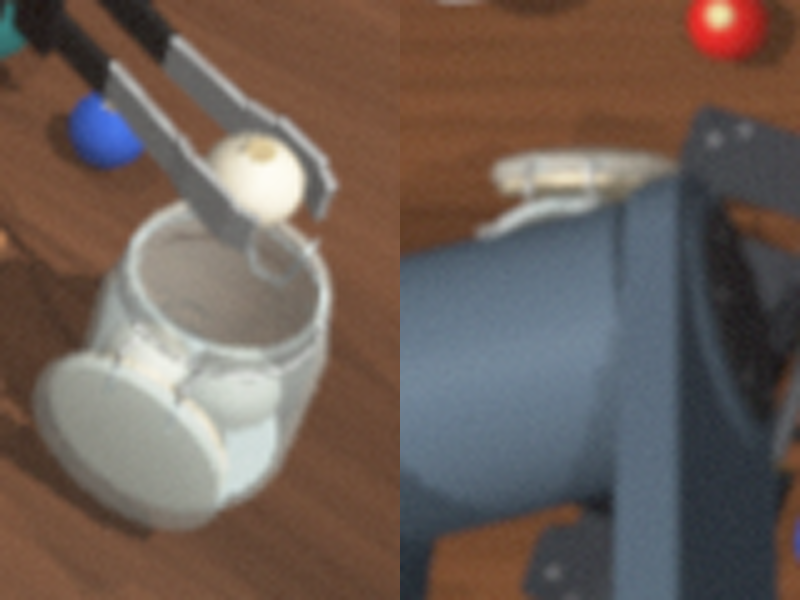

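```bash
python3 - <<'E'
from h import *
s=camera('scene'); im=cv2.imread('pics/s3.png')
print(at_z("scene",(446,245.7),.11),at_z("top",(191,229.4),.11))
print("onion tri z-plane",at_z("scene",(451.4,225.6),.165))
for c0 in ([.485,.317],[.482,.322]):
  for a in range(0,360,60):
    q=proj("scene",[c0[0]+.048*np.cos(np.radians(a)),c0[1]+.048*np.sin(np.radians(a)),.11]); cv2.circle(s,tuple(np.round(q).astype(int)),0,(0,0,255) if c0[0]==.485 else (0,255,0),-1)
cv2.imwrite("pics/c12.png",cv2.resize(s[210:290,400:500],(800,600),interpolation=cv2.INTER_NEAREST))
E
```

```text
[0.4886 0.3242 0.11  ] [0.4853 0.3179 0.11  ]
onion tri z-plane [0.4828 0.3193 0.165 ]
```

Picture budget is spent. Rim estimates average about (0.487, 0.321) and the onion is at about (0.484, 0.318), so I nudge 4 mm and descend 26 mm.

drive_tool([
  [-2,6,1,0,0,0,30],
  [-4,14,2,0,0,0,30],
  [-4,21,2,0,0,0,30],
  [-4,26,2,0,0,0,30],
  [-4,26,2,0,0,0,30],
  [-4,26,2,0,0,0,30],
  [-4,26,2,0,0,0,30],
])

```text
time: 18.75
position: [0.4493, 0.2171, 0.1302]
tool_rot: [0.405, -0.58, 0.58, -0.405]
ft_force: [-0.4, 1.0, -0.8]
grip_width: 0.0394
```

```bash
python3 - <<'E'
from h import *
s=camera('scene')
p,r=pose();o=get_obs();print(p,o['ft_force'],o['grip_width'],o['time'])
d=-r.apply([1,0,0]);e=p+.11*d+[0,0,.009];u=proj("scene",e);print(e,u)
for n,z in dict(jar=0,onion_mid=e[2],tongs_tip=e[2],chest_drawer0_handle=.047,full_jar=0,garlic=0,salt_bowl=0).items():
    for q in (mark_of("scene",n)[:2]): print(n,np.round(q["location"],1),round(q["conf"],2),at_z("scene",q["location"],z))
# cream blob near expected onion (HSV)
h=cv2.cvtColor(s,cv2.COLOR_BGR2HSV); m=cv2.inRange(h,(12,15,200),(40,90,255)); 
n,l,st,c=cv2.connectedComponentsWithStats(m)
for i in range(1,n):
    if st[i,4]>15 and np.linalg.norm(c[i]-u)<40: print(st[i],c[i])
E
```

```text
[0.4494 0.2171 0.1303] [ 0.2109  0.4258 -1.5549] 0.039258680842930306 18.8
[0.4873 0.3204 0.1393] [447.8563 235.4085]
jar [436.9 273.7] 0.72 [0.4818 0.3244 0.    ]
onion_mid [418.6 212.9] 0.63 [0.4741 0.2438 0.1393]
onion_mid [377.1 297.3] 0.58 [0.6951 0.2965 0.1393]
tongs_tip [447.7 236.3] 0.81 [0.4895 0.3213 0.1393]
chest_drawer0_handle [303.4 146.9] 0.57 [ 0.3935 -0.1641  0.047 ]
full_jar [265.2 306.5] 0.85 [0.7937 0.0939 0.    ]
full_jar [299.2 147.1] 0.58 [ 0.3613 -0.2127  0.    ]
garlic [332.8 333.7] 0.58 [0.7459 0.2406 0.    ]
garlic [443.9 240.1] 0.21 [0.3869 0.2878 0.    ]
salt_bowl [414.5 357.8] 0.58 [0.6793 0.3911 0.    ]
[442 228  16  17 168] [449.4881 235.1667]
[424 261  11   8  25] [429.2 264. ]
[436 270   9  12  21] [440.9524 274.7143]
```

```bash
python3 -c "
from h import *
print(hand_in())"
```

```text
the job is handed in; nothing more can be done
None
```

The drawer is open by about 18–19 cm and left open. The tongs came out of it, and they picked up the white onion from the board. The job was handed in at 18.8 s with the tongs holding the onion centred over the open jar.

- **Onion position:** The arm's pose puts it at about (0.487, 0.320), with its base roughly 11 mm above the rim. A cream blob in the last scene picture lies 1.6 px from where the onion should appear.
- **Grip:** The opening is 39 mm, the onion's width. The wrist force was about 1.6 N, roughly the weight carried, with no sign of contact.
- **Other things on the worktop:** The jar, full jar, garlic and bowl were detected within about 10 mm of their first positions, which is within detector noise.

Some checks were weaker or disagreed:
- **Jar centre:** The two cameras' rim estimates differed by about 7 mm, and I used a middle value.
- **Onion detector:** In the last picture it reported only the look-alikes, so the onion check rests on the colour blob and the tongs-tip detection (about 1 px off).
- **Final pose:** The picture limit was reached, so I checked it by numbers only and did not view it. The top camera was blocked by the arm there.

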